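# Proof-pull a soldered ring on the spring tester

### The job

Proof-test the solder joint of the larger brass ring: pick it off the soldering board, hang it over the upturned hook of the spring pull tester, and draw the hook out by the ring, steadily and without overloading it past the index, until the tester's pointer stands opposite the index clip on the scale. Finish while still holding the ring there under load; do not let it go or put anything down. Leave the smaller ring, the jar and the pliers where they are.

Things in the scene. Friction and masses are not known exactly. Their poses are not given: they have to be found in the camera images.
- ring_center (a point): the larger ring: a plain soldered brass ring lying flat on the dark soldering board, 84 mm outside and 68 mm inside diameter, 8 mm high, wall 8 mm thick (square stock), about 0.13 kg, with a hair-thin silver seam that may lie anywhere. This point is the centre of the ring, half-way up; z is the ring's axis.
- ring: the same larger ring; this origin is the centre of its underside.
- small_ring_center (a point): the smaller ring, a bystander: the same brass stock, 50 mm outside and 34 mm inside diameter, 8 mm high, flat on the same board. The point is its centre, half-way up.
- board: soldering place, fixed: a dark charred board 278 x 278 mm in a black tray 290 x 290 mm on a white perforated plate. Origin: centre of the underside, on the bench; the flat top of the board, on which both rings lie, is 36 mm above it. Thin flower blanks lie along its far edge (x about +105 mm); they are flush and never in the way.
- plunger: the steel rod (10 mm in diameter) of the spring pull tester, carrying the upturned hook and the pointer. Origin: on the rod's axis under the hook's upright, 85 mm above the bench. Its x axis is level along the rod, which slides out along its own -x, roughly towards the robot. Travel 75 mm; the spring pulls back with 3 N at rest plus 2.2 N per 10 mm, and returns the rod when let go.
- hook (a point): the upright of the hook, 12 mm above the rod's axis (97 mm above the bench), where a ring bears while pulled. The upright is 10 mm thick and ends 44 mm above the rod's axis (129 mm above the bench), its tip bent back 6 mm towards the barrel. About 50 mm of bare rod, its top 90 mm above the bench, lies between the upright and the barrel at rest; nothing stands on the robot's side of the hook.
- pointer (a point): end of the tester's pointer, a small dark needle 5 mm wide and 30 mm long lying across the middle of the white scale, fixed to the plunger 195 mm behind the hook (in the plunger's axes this end is at x = +195, y = -7, z = +31 mm); it moves with the hook, towards the robot as the hook is drawn out.
- index: the index clip, a small dark steel clip with a brass thumbscrew, clamped on the -y edge of the scale; it stays where it is set, 30 to 55 mm from the pointer's rest position. Origin at the tip of its pointed nose, axes as the plunger's. The pull is right when the pointer's end stands opposite the nose, that is, at the same x along the rod's axis.
- index_tip (a point): tip of the index clip's nose (same place as the clip's origin).
- jar_center (a point): bystander: a closed glass jar, 54 mm in diameter and 60 mm high, standing on the bench; the point is its centre.
- pliers_center (a point): bystander: flat pliers with black handles, about 145 x 60 x 13 mm, lying on the bench; the point is near the joint.
- barrel_front (a point): the fixed body of the pull tester, bolted down: the middle of the front end of its level aluminium barrel (43 mm in diameter), 62 mm behind the hook at rest. From here its grey base plate (240 x 90 x 12 mm) runs from 17 mm before to 223 mm behind, and the white scale plate on top (180 x 50 mm, upper face 113 mm above the bench, black lines 5 mm apart) from 13 to 193 mm behind.
Things that resemble listed ones, but are neither listed nor needed, are in the scene too. Leave any blue or turquoise look-alike of the ring alone.

How it is judged (in metres and radians):
On the way:
1. the larger ring hangs around the hook (horizontal distance between ring_center and hook below 0.034 m and z of ring_center in the frame of plunger between -0.02 and 0.03 m), for 0.2 s.
At the end, for the whole second after the job is handed in: the larger ring is around the hook, held by the gripper; the pointer is still and within 5 mm (one division) of the index; the hook is pulled by the ring alone (over 4 N hook to ring and ring to fingers, the robot not touching the hook), all through the last second (horizontal distance between ring_center and hook below 0.034 m and z of ring_center in the frame of plunger below 0.03 m and height (world z) of ring_center above 0.065 m and x of pointer in the frame of index between -0.005 and 0.005 m and linear speed of plunger below 0.01 m/s and contact force between ring and plunger above 4 N and contact force between the fingers and ring above 4 N and contact force between each of the fingers, the arm and plunger below 1 N); the arm keeps its last pose, push and grip.
It fails at once if the ring is overloaded: pointer drawn more than 12 mm past the index (x of pointer in the frame of index below -0.012 m).
It fails at once if the smaller ring is disturbed (moved over 25 mm) (distance of small_ring_center from where it was at the start of the episode above 0.025 m).
It fails at once if the jar is disturbed (moved over 25 mm) (distance of jar_center from where it was at the start of the episode above 0.025 m).
It fails at once if the pliers are disturbed (moved over 25 mm) (distance of pliers_center from where it was at the start of the episode above 0.025 m).
It also fails if it takes over 48 s, if anything falls off the work surface, if the arm or the gripper's body presses on something with over 40 N, if the wrist force passes 120 N, or if a joint passes its speed limit or range.

### The arm

A 6-joint arm with a two-finger parallel gripper is mounted at the origin on the work surface. World frame = base frame: x ahead of the robot, y to its left, z up, the work surface at z = 0. Lengths are in mm, angles in rad, forces in N, time in s.
With the tool pointing down it reaches from about 350 to 975 mm from the base axis. Payload 17.4 kg.
Tool frame: the origin (TCP) lies at the very end of the fingers, on their centre line; the grasp point (between the pads) lies 19 mm behind it; x points along the fingers, y is the direction in which the jaws open and shut, and the axes are right-handed (so a half turn about x gives the same grasp; the last joint's range is limited). The gripper opens to 85 mm and grips with 20 to 120 N. Pads are 22 mm wide; open, the fingers measure 114 mm over their backs; the gripper's body (76 mm by 85 mm) begins 54 mm behind the grasp point. The pads swing forward as they close: fully open they stand 13 mm farther back than shut.
Start: joints at [-1.326, 0.116, 1.442, -0, 1.584, -0.038], TCP at [188.346, -648.196, 231.303] pointing down, gripper open.
Joint ranges: [-2.83, 2.83], [-0.83, 2.19], [0.07, 2.5], [-1.14, 4.28], [0.01, 3], [-2.97, 2.97]. Speed limits (rad/s): [1.89, 1.89, 2.22, 3.14, 3.14, 3.14].

### API

Orientations are given as a rotation vector (axis times angle).
In Python, from station import arm, viewer gives the robot as it stands.
- The arm moves only by the shell command python3 -m handwheel 'ROWS' [FORCE]. ROWS is JSON, a list of rows, each an object of numbers: "ax", "ay", "az": the turn, a rotation vector about the world's x, y, z in rad; "x", "y", "z": the shift along the world's x, y, z in m; "jaw": the opening, from 0 (shut) to 1 (fully open). A call has 1 to 20 rows; each row is the pose to reach, as a shift and turn from the pose measured when the call began; what a row does not reach only later rows make up. A row lasts 1/8 s, in which the tool goes at most 62.5 mm and 10.7 degrees, less where a joint would pass 70% of its speed; a pose out of reach is approached as far as the arm can. A call with a gripper value outside its range is refused whole. The fingers move at their own pace and stop on an object; FORCE is the grip in N (left out, the last holds). Time passes only in rows, so rows that repeat a pose let the fingers close. It gives the time, the measured TCP pose, the force and the opening at its end, in the units of the state.
- arm.observe(): the state, without advancing time (a new reading comes with each control period).
- viewer.get_image(name): name is "scene" or "top" or "wrist"; returns a dict with "frame" (420x560x3 uint8, red, green, blue), "range_z" (420x560 float32, mm along the optical axis (not along the pixel's ray), 0 where there is no reading), "camera_matrix" (3x3 intrinsics, pixels), "R" (3x3) and "t" (3): a world point X has camera coordinates R X + t. Camera axes: x right, y down, z forward; pixel columns grow to the right and rows downward; lengths in mm; the calibration is good to about 2 mm. A picture is of the moment at which its call begins.
- arm.sign_off(): hands the job in, once; it reports no verdict.
The state is a dict: "clock": time; "qpos": joint angles; "joint_vel": joint speeds; "effort": joint torques, N m; "ee_pos": TCP position; "tool_rot": TCP orientation; "ft_force": force on the tool from outside, world axes, zero at the start; "moment": the same for the moment, N m; "width": finger opening in mm.
Only numpy, scipy, OpenCV 4.12 (cv2) and the standard library are available. Lean on these libraries where they do the work, as an engineer would, in place of code of your own. Each camera call takes 0.05 s, during which the arm holds its last target. There are 200 camera calls.

## Working session

There is one attempt and no reset: what is moved stays moved. The work goes in short steps, Python scripts to look and compute and a shell command to move; the robot and the scene stay as the last step left them, time stands still between calls to the robot, and variables do not carry over. Pictures are saved under pics/ and viewed, about 8 in all and at most 12, crops included, and the job is handed in when it is done.

```bash
mkdir -p pics; cat > h.py <<'E'
import numpy as np, cv2
from station import arm, viewer
def shot(n,fn=None):
    d=viewer.get_image(n)
    if fn: cv2.imwrite('pics/'+fn,cv2.cvtColor(d['frame'],cv2.COLOR_RGB2BGR))
    np.savez('last_'+n+'.npz',**d); return d
def ray(d,u,v,z):
    K,R,t=map(np.array,(d['camera_matrix'],d['R'],d['t']))
    c=-R.T@t; w=R.T@np.linalg.solve(K,[u,v,1.]); return c+w*(z-c[2])/w[2]
def proj(d,X):
    p=np.array(d['camera_matrix'])@(np.array(d['R'])@np.array(X)+np.array(d['t'])); return p[:2]/p[2]
def pt(d,u,v):
    z=d['range_z'][int(v),int(u)]
    return np.array(d['R']).T@(np.linalg.solve(d['camera_matrix'],[u,v,1.])*z-np.array(d['t']))
E
python3 - <<'E'
from h import *
a=shot('top')['frame'];b=shot('scene')['frame']
cv2.imwrite('pics/top.png',a[...,::-1]);cv2.imwrite('pics/scene.png',b[...,::-1])
print(arm.observe())
E
```

```text
{'clock': 0.1, 'qpos': array([-1.32581822e+00,  1.16467485e-01,  1.44217390e+00,  7.85325113e-06,
        1.58402562e+00, -3.77975290e-02]), 'joint_vel': array([-0.00028051, -0.00036621, -0.00041989, -0.00070615, -0.0004273 ,
        0.00032087]), 'effort': array([ 2.53034836e-03, -7.33674574e+01, -6.33787823e+01, -2.54487281e-05,
        5.29658442e-03, -6.29085025e-05]), 'ee_pos': array([ 188.29473211, -648.03191459,  230.6313871 ]), 'tool_rot': array([ 2.07018045,  0.29579804, -2.07039643]), 'ft_force': array([ 0.84778545,  0.60517898, -0.34833947]), 'moment': array([-0.01882855,  0.02429566, -0.02542852]), 'width': 85.53002959546201}
```

View pics/top.png

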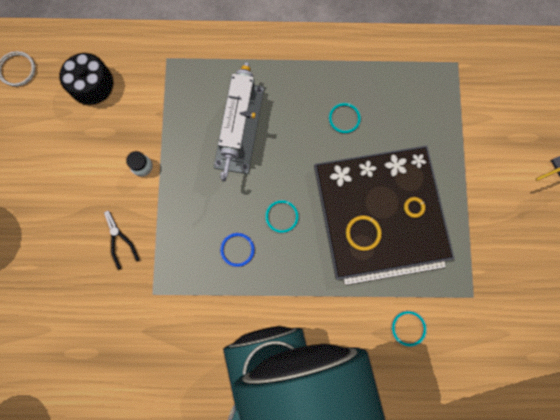

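View pics/scene.png

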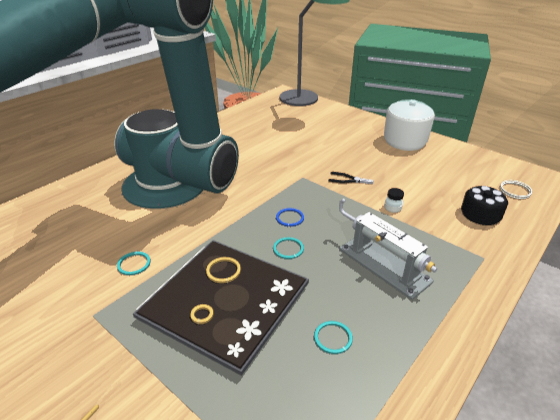

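The top view shows the large ring at about (363,233) and the small ring at about (415,207). The tester hook is near (225,175), with the barrel running up to (245,65). In the scene view the jar and pliers are clear of the path.

```bash
python3 - <<'E'
from h import *
from scipy.spatial.transform import Rotation as Ro
o=arm.observe(); print(Ro.from_rotvec(o['tool_rot']).as_matrix().round(3))
for n in('top','scene'):
    d=np.load(f'last_{n}.npz'); f=d['frame']
    hsv=cv2.cvtColor(f,cv2.COLOR_RGB2HSV)
    m=cv2.inRange(hsv,(17,150,130),(32,255,255))
    c,_=cv2.findContours(m,cv2.RETR_EXTERNAL,cv2.CHAIN_APPROX_NONE)
    for k in c:
        if len(k)>25:
            e=cv2.fitEllipse(k); print(n,e, ray(d,*e[0],40).round(1))
d=np.load('last_top.npz');print('cam',(-d['R'].T@d['t']).round(0))
f=d['frame'][50:200,190:300]
cv2.imwrite('pics/tz.png',cv2.resize(f,None,fx=5,fy=4,interpolation=cv2.INTER_CUBIC)[...,::-1])
d=np.load('last_scene.npz');f=d['frame'][185:305,325:445]
cv2.imwrite('pics/sz.png',cv2.resize(f,None,fx=5,fy=5,interpolation=cv2.INTER_CUBIC)[...,::-1])
E
python3 -c "
import cv2,numpy as np
a=cv2.imread('pics/tz.png');b=cv2.imread('pics/sz.png')
a=cv2.resize(a,(330,450));b=cv2.resize(b,(450,450));cv2.imwrite('pics/z.png',np.hstack([a,b]))"
```

```text
[[-0.     0.279 -0.96 ]
 [ 0.001 -0.96  -0.279]
 [-1.    -0.001 -0.   ]]
top ((363.1141357421875, 232.68336486816406), (33.77459716796875, 34.83733367919922), 125.42120361328125) [ 469.7 -177.1   40. ]
top ((414.08660888671875, 206.7425079345703), (17.612979888916016, 18.91922950744629), 115.7991943359375) [ 534.6 -303.1   40. ]
top ((547.209228515625, 174.0972137451172), (3.5605735778808594, 30.813791275024414), 65.81126403808594) [ 620.5 -637.5   40. ]
cam [ 323.   38. 1120.]
```

View pics/z.png

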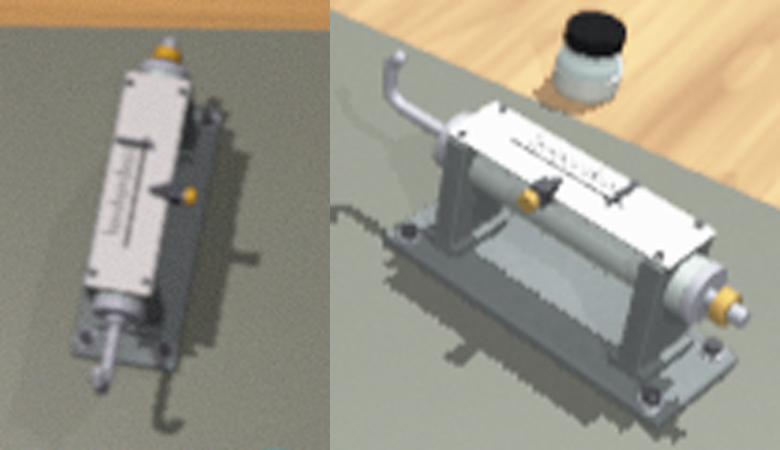

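The zoomed top crop shows the hook tip at zoom pixel (100,380). The scale plate corners are at (123,73), (188,82), (150,293) and (85,287), the pointer end is near (152,145) and the index nose near (150,190).

```bash
python3 - <<'E'
from h import *
d=np.load('last_top.npz')
q=lambda u,v,z: ray(d,190+u/3,50+v/3,z)
C=[q(*p,113) for p in((123,73),(188,82),(150,293),(85,287))]
print(np.round(C,1)); ax=(C[0]+C[1]-C[2]-C[3])/2; print('len',np.linalg.norm(ax),'wid',np.linalg.norm(C[0]-C[1]),'yaw',np.degrees(np.arctan2(ax[1],ax[0])))
print('tip',q(100,380,127),'ptr',q(152,145,116),'idx',q(150,190,116))
ux=ax/np.linalg.norm(ax); m=(C[2]+C[3])/2; print('hook from plate',m-ux*75, 'ux',ux)
print('ptr-idx',(q(152,145,116)-q(150,190,116))@ux)
E
```

```text
[[837.6 143.8 113. ]
 [830.7  92.  113. ]
 [655.3 118.  113. ]
 [659.5 168.3 113. ]]
len 178.52686108906843 wid 52.296084013476744 yaw -8.1185503475613
tip [582.0153849  152.82141635 127.        ] ptr [775.57606123 119.1083074  116.        ] idx [738.15570871 119.78449774 116.        ]
hook from plate [583.1509365  153.73276632 113.        ] ux [ 0.98997799 -0.14122176  0.        ]
ptr-idx 37.14081805346004
```

```bash
python3 -m handwheel '[{"x":0.024,"y":0.048,"z":0,"az":0.11,"jaw":0.35},{"x":0.048,"y":0.095,"z":0,"az":0.23,"jaw":0.35},{"x":0.073,"y":0.143,"z":0,"az":0.34,"jaw":0.35},{"x":0.098,"y":0.19,"z":0,"az":0.46,"jaw":0.35},{"x":0.122,"y":0.238,"z":0,"az":0.57,"jaw":0.35},{"x":0.146,"y":0.286,"z":0,"az":0.69,"jaw":0.35},{"x":0.171,"y":0.333,"z":0,"az":0.8,"jaw":0.35},{"x":0.195,"y":0.38,"z":0,"az":0.92,"jaw":0.35},{"x":0.22,"y":0.428,"z":-0.01,"az":1.03,"jaw":0.35},{"x":0.244,"y":0.476,"z":-0.02,"az":1.147,"jaw":0.35},{"x":0.244,"y":0.476,"z":-0.03,"az":1.147,"jaw":0.35},{"x":0.244,"y":0.476,"z":-0.03,"az":1.147,"jaw":0.35},{"x":0.244,"y":0.476,"z":-0.03,"az":1.147,"jaw":0.35}]' && python3 - <<'E'
from h import *
d=shot('wrist','w1.png');print((-d['R'].T@d['t']).round(0),d['R'].round(2)); o=arm.observe(); print(o['ee_pos'],o['qpos'],o['clock'])
hsv=cv2.cvtColor(d['frame'],cv2.COLOR_RGB2HSV)
m=cv2.inRange(hsv,(15,120,90),(34,255,255))
c,_=cv2.findContours(m,cv2.RETR_EXTERNAL,cv2.CHAIN_APPROX_NONE)
for k in c:
    if len(k)>60:
        P=np.array([ray(d,*p[0],44)[:2] for p in k],np.float32)
        print(len(k),cv2.minEnclosingCircle(P),cv2.fitEllipse(P))
E
```

```text
$[0]: bad value
```

```bash
python3 -m handwheel '[{"ax":0,"ay":0,"az":0.11,"x":0.024,"y":0.048,"z":0,"jaw":0.35},{"ax":0,"ay":0,"az":0.23,"x":0.048,"y":0.095,"z":0,"jaw":0.35},{"ax":0,"ay":0,"az":0.34,"x":0.073,"y":0.143,"z":0,"jaw":0.35},{"ax":0,"ay":0,"az":0.46,"x":0.098,"y":0.19,"z":0,"jaw":0.35},{"ax":0,"ay":0,"az":0.57,"x":0.122,"y":0.238,"z":0,"jaw":0.35},{"ax":0,"ay":0,"az":0.69,"x":0.146,"y":0.286,"z":0,"jaw":0.35},{"ax":0,"ay":0,"az":0.8,"x":0.171,"y":0.333,"z":0,"jaw":0.35},{"ax":0,"ay":0,"az":0.92,"x":0.195,"y":0.38,"z":0,"jaw":0.35},{"ax":0,"ay":0,"az":1.03,"x":0.22,"y":0.428,"z":-0.01,"jaw":0.35},{"ax":0,"ay":0,"az":1.147,"x":0.244,"y":0.476,"z":-0.03,"jaw":0.35},{"ax":0,"ay":0,"az":1.147,"x":0.244,"y":0.476,"z":-0.03,"jaw":0.35},{"ax":0,"ay":0,"az":1.147,"x":0.244,"y":0.476,"z":-0.03,"jaw":0.35}]' && cat > look.py <<'E'
from h import *
import sys
d=shot('wrist',sys.argv[1]);print((-d['R'].T@d['t']).round(0),d['R'].round(2)); o=arm.observe(); print(o['ee_pos'],o['tool_rot'],o['qpos'],o['clock'])
hsv=cv2.cvtColor(d['frame'],cv2.COLOR_RGB2HSV)
m=cv2.inRange(hsv,(15,120,90),(34,255,255))
c,_=cv2.findContours(m,cv2.RETR_EXTERNAL,cv2.CHAIN_APPROX_NONE)
for k in c:
    if len(k)>60:
        P=np.array([ray(d,*p[0],44)[:2] for p in k],np.float32)
        print(len(k),cv2.minEnclosingCircle(P),cv2.fitEllipse(P))
E
python3 look.py w1.png
```

```text
clock: 1.6
ee_pos: [432.2, -172.2, 200.7]
tool_rot: [1.312, 1.14, -1.313]
ft_force: [-1.3, -0.1, -0.1]
width: 30.0
[444. -92. 343.] [[ 0.99 -0.14 -0.  ]
 [-0.13 -0.94  0.32]
 [-0.05 -0.31 -0.95]]
[ 432.12497634 -172.66401338  200.92974554] [ 1.3126344   1.13902848 -1.31398699] [-4.34637258e-01 -3.45481032e-01  1.91322770e+00 -5.19192275e-04
  1.57458961e+00 -2.92390202e-01] 1.65
119 ((182.62973022460938, -304.8807373046875), 14.428839683532715) ((182.07272338867188, -305.9728088378906), (12.984004974365234, 27.123645782470703), 174.50994873046875)
92 ((160.8977508544922, -247.51441955566406), 11.438462257385254) ((159.69143676757812, -247.71636962890625), (8.316145896911621, 18.461223602294922), 160.2613525390625)
237 ((533.8927001953125, -300.460693359375), 27.43767738342285) ((533.41845703125, -299.729248046875), (47.509803771972656, 49.5984001159668), 57.880470275878906)
498 ((469.9810791015625, -176.89236450195312), 42.7877197265625) ((469.8678283691406, -176.71575927734375), (78.44444274902344, 78.98584747314453), 161.50294494628906)
```

View pics/w1.png

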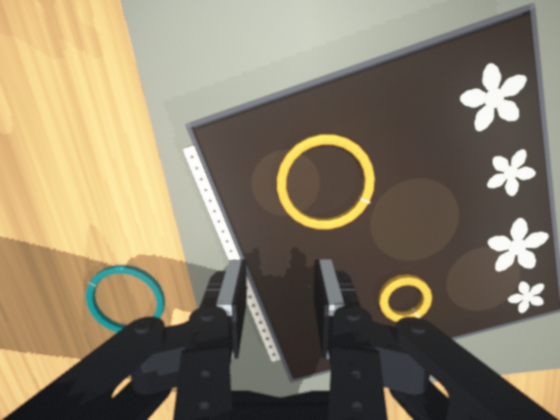

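The wrist view shows the large ring at (326,182), clear of the small ring at (405,298). Its centre agrees with the top view to within 1 mm. Next I descend and grip.

```bash
python3 -m handwheel '[{"ax":0,"ay":0,"az":0,"x":0,"y":0.001,"z":-0.045,"jaw":0.35},{"ax":0,"ay":0,"az":0,"x":0,"y":0.001,"z":-0.09,"jaw":0.35},{"ax":0,"ay":0,"az":0,"x":0,"y":0.001,"z":-0.13,"jaw":0.35},{"ax":0,"ay":0,"az":0,"x":0,"y":0.001,"z":-0.15,"jaw":0.35},{"ax":0,"ay":0,"az":0,"x":0,"y":0.001,"z":-0.158,"jaw":0.35},{"ax":0,"ay":0,"az":0,"x":0,"y":0.001,"z":-0.162,"jaw":0.35},{"ax":0,"ay":0,"az":0,"x":0,"y":0.001,"z":-0.162,"jaw":0.35}]' 80 && python3 -m handwheel '[{"ax":0,"ay":0,"az":0,"x":0,"y":0,"z":0,"jaw":0},{"ax":0,"ay":0,"az":0,"x":0,"y":0,"z":0,"jaw":0},{"ax":0,"ay":0,"az":0,"x":0,"y":0,"z":0,"jaw":0},{"ax":0,"ay":0,"az":0,"x":0,"y":0,"z":0,"jaw":0},{"ax":0,"ay":0,"az":0,"x":0,"y":0,"z":0,"jaw":0},{"ax":0,"ay":0,"az":0,"x":0,"y":0,"z":0,"jaw":0}]' 80
```

```text
clock: 2.52
ee_pos: [432.4, -172.1, 39.7]
tool_rot: [1.313, 1.138, -1.314]
ft_force: [0.3, 0.2, 0.2]
width: 29.9
clock: 3.28
ee_pos: [432.9, -172.3, 40.7]
tool_rot: [1.313, 1.136, -1.313]
ft_force: [-1.8, -0.7, 5.0]
width: 3.2
```

```bash
python3 look.py w2.png
```

```text
[444. -92. 183.] [[ 0.99 -0.14  0.  ]
 [-0.14 -0.94  0.32]
 [-0.04 -0.31 -0.95]]
[ 432.94325813 -172.32375679   40.69930263] [ 1.31331043  1.13631398 -1.31296849] [-4.33181116e-01 -2.34541735e-01  2.09347909e+00 -6.29397686e-04
  1.28083883e+00 -2.90311891e-01] 3.325
95 ((493.08441162109375, -203.45733642578125), 9.996293067932129) ((493.1501159667969, -203.9652862548828), (15.442622184753418, 17.97517204284668), 128.63522338867188)
648 ((469.71661376953125, -176.82752990722656), 42.48052978515625) ((469.0812072753906, -177.72535705566406), (77.45494079589844, 79.77128601074219), 176.74754333496094)
```

View pics/w2.png

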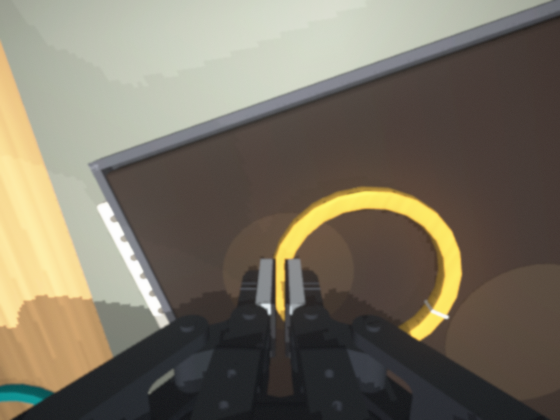

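Width 3.2 mm and fingers over the wall at (280,270) mean the pads closed on top of the wall; the ring hasn't moved. I'll open, go deeper and close again.

```bash
python3 -m handwheel '[{"ax":0,"ay":0,"az":0,"x":-0.001,"y":0.001,"z":0.003,"jaw":0.25},{"ax":0,"ay":0,"az":0,"x":-0.001,"y":0.001,"z":0.003,"jaw":0.25},{"ax":0,"ay":0,"az":0,"x":-0.001,"y":0.001,"z":0.003,"jaw":0.25},{"ax":0,"ay":0,"az":0,"x":-0.001,"y":0.001,"z":0.0,"jaw":0.25},{"ax":0,"ay":0,"az":0,"x":-0.001,"y":0.001,"z":-0.002,"jaw":0.25},{"ax":0,"ay":0,"az":0,"x":-0.001,"y":0.001,"z":-0.0035,"jaw":0.25},{"ax":0,"ay":0,"az":0,"x":-0.001,"y":0.001,"z":-0.0035,"jaw":0.25}]' 80;  python3 -m handwheel '[{"ax":0,"ay":0,"az":0,"x":0,"y":0,"z":-0.001,"jaw":0.25},{"ax":0,"ay":0,"az":0,"x":0,"y":0,"z":-0.001,"jaw":0.25}]'
```

```text
clock: 4.2
ee_pos: [431.9, -171.3, 37.0]
tool_rot: [1.313, 1.137, -1.313]
ft_force: [-0.0, 0.1, -0.1]
width: 21.4
clock: 4.45
ee_pos: [431.9, -171.3, 36.1]
tool_rot: [1.313, 1.136, -1.313]
ft_force: [0.7, -0.4, 1.1]
width: 21.4
```

```bash
python3 -m handwheel '[{"ax":0,"ay":0,"az":0,"x":0,"y":0,"z":0,"jaw":0},{"ax":0,"ay":0,"az":0,"x":0,"y":0,"z":0,"jaw":0},{"ax":0,"ay":0,"az":0,"x":0,"y":0,"z":0,"jaw":0},{"ax":0,"ay":0,"az":0,"x":0,"y":0,"z":0,"jaw":0},{"ax":0,"ay":0,"az":0,"x":0,"y":0,"z":0,"jaw":0}]' 80
```

```text
clock: 5.08
ee_pos: [432.1, -171.4, 36.5]
tool_rot: [1.313, 1.136, -1.313]
ft_force: [-1.2, 0.6, 5.2]
width: 4.8
```

```bash
python3 -m handwheel '[{"ax":0,"ay":0,"az":0,"x":0,"y":0,"z":0.005,"jaw":0},{"ax":0,"ay":0,"az":0,"x":0,"y":0,"z":0.012,"jaw":0},{"ax":0,"ay":0,"az":0,"x":0,"y":0,"z":0.02,"jaw":0},{"ax":0,"ay":0,"az":0,"x":0,"y":0,"z":0.02,"jaw":0}]' 80; python3 look.py w3.png
python3 - <<'E'
import cv2
from h import *
d=np.load('last_wrist.npz')
c=d['frame'][150:400,180:500]; cv2.imwrite('pics/w3c.png',cv2.resize(c,(768,600),interpolation=cv2.INTER_CUBIC)[...,::-1])
for u,v in((370,205),(455,262),(285,250)): pass
hsv=cv2.cvtColor(d['frame'],cv2.COLOR_RGB2HSV);m=cv2.inRange(hsv,(15,120,90),(34,255,255))
vs,us=np.nonzero(m); P=np.array([pt(d,u,v) for u,v in zip(us,vs)]); s=P[:,2]<120
print(len(P)); A=np.c_[P[s][:,:2],np.ones(s.sum())]; print(np.percentile(P[:,2],[5,25,50,75,95]), np.linalg.lstsq(A,P[s][:,2],rcond=None)[0], P[s].mean(0))
E
```

```text
clock: 5.58
ee_pos: [432.4, -171.6, 57.4]
tool_rot: [1.314, 1.135, -1.312]
ft_force: [-0.3, 0.4, -2.2]
width: 4.6
[443. -91. 200.] [[ 0.99 -0.14  0.  ]
 [-0.14 -0.94  0.32]
 [-0.04 -0.31 -0.95]]
[ 432.24908852 -171.50487914   56.90032818] [ 1.31339324  1.13531517 -1.31243449] [-4.32159579e-01 -2.54976273e-01  2.08181276e+00 -7.04156789e-04
  1.31191079e+00 -2.89323904e-01] 5.625
91 ((501.55450439453125, -219.1107177734375), 10.700569152832031) ((501.4898986816406, -219.69027709960938), (18.043874740600586, 18.097986221313477), 57.89263153076172)
667 ((473.08782958984375, -189.22653198242188), 48.95144271850586) ((472.2459716796875, -190.3135528564453), (89.54533386230469, 91.93795776367188), 0.08651295304298401)
8711
[35.44316258 62.94446645 64.29374097 64.84066361 65.56068831] [ 0.14558281  0.19664545 24.40406162] [ 467.52812674 -166.33382783   59.75932886]
```

View pics/w3c.png

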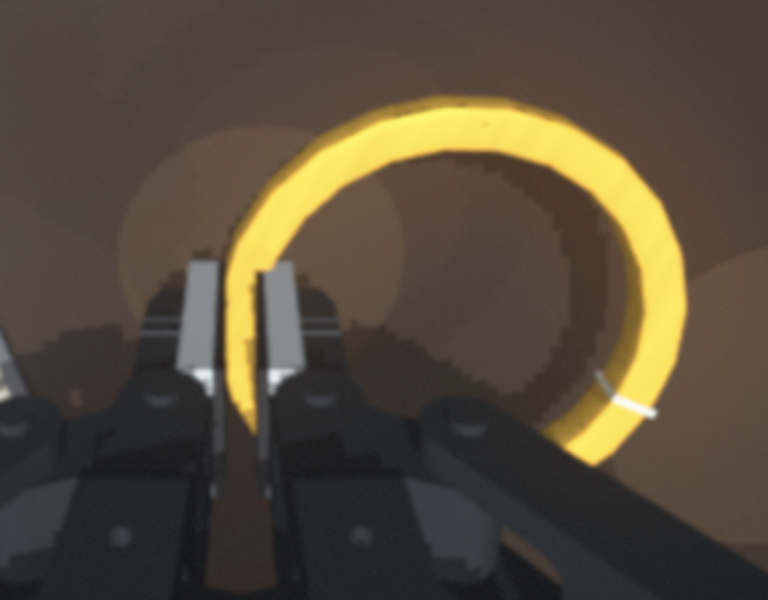

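The ring is held: its wall sits between the pads, the ring is level and its top is about 7.5 mm above the TCP. Next I raise it, carry it to a lookout short of the hook and look.

```bash
python3 -m handwheel '[{"ax":0,"ay":0,"az":0,"x":0,"y":0,"z":0.04,"jaw":0},{"ax":0,"ay":0,"az":0,"x":0.005,"y":0.02,"z":0.085,"jaw":0},{"ax":0,"ay":0,"az":0,"x":0.015,"y":0.05,"z":0.125,"jaw":0},{"ax":0,"ay":0,"az":0,"x":0.025,"y":0.09,"z":0.158,"jaw":0},{"ax":0,"ay":0,"az":0,"x":0.04,"y":0.14,"z":0.158,"jaw":0},{"ax":0,"ay":0,"az":0,"x":0.052,"y":0.19,"z":0.158,"jaw":0},{"ax":0,"ay":0,"az":0,"x":0.064,"y":0.24,"z":0.158,"jaw":0},{"ax":0,"ay":0,"az":0,"x":0.076,"y":0.285,"z":0.158,"jaw":0},{"ax":0,"ay":0,"az":0,"x":0.084,"y":0.315,"z":0.158,"jaw":0},{"ax":0,"ay":0,"az":0,"x":0.088,"y":0.333,"z":0.158,"jaw":0},{"ax":0,"ay":0,"az":0,"x":0.088,"y":0.333,"z":0.158,"jaw":0},{"ax":0,"ay":0,"az":0,"x":0.088,"y":0.333,"z":0.158,"jaw":0}]' 100; python3 look.py w4.png
```

```text
clock: 7.12
ee_pos: [520.1, 160.7, 214.8]
tool_rot: [1.313, 1.135, -1.313]
ft_force: [0.3, -0.2, -2.5]
width: 4.0
[531. 241. 357.] [[ 0.99 -0.14  0.  ]
 [-0.14 -0.94  0.32]
 [-0.04 -0.31 -0.95]]
[520.15379288 160.60093775 214.9206419 ] [ 1.31388481  1.13469878 -1.31311177] [ 0.25395659 -0.16680258  1.74550314 -0.00252457  1.56114592  0.39748785] 7.175
558 ((194.3275146484375, -5.551584720611572), 71.54735565185547) ((225.84890747070312, -1.1227340698242188), (70.15782165527344, 150.42724609375), 145.5377655029297)
85 ((647.5079345703125, -16.812294006347656), 20.30089569091797) ((647.410888671875, -17.45377540588379), (31.851152420043945, 36.87087631225586), 134.31236267089844)
657 ((590.204345703125, 43.3289794921875), 96.96674346923828) ((588.9153442382812, 41.78972625732422), (178.07395935058594, 181.97853088378906), 177.6855010986328)
300 ((355.866943359375, 320.67950439453125), 33.61861038208008) ((314.682861328125, 336.6236572265625), (45.574649810791016, 70.76406860351562), 0.0)
```

View pics/w4.png

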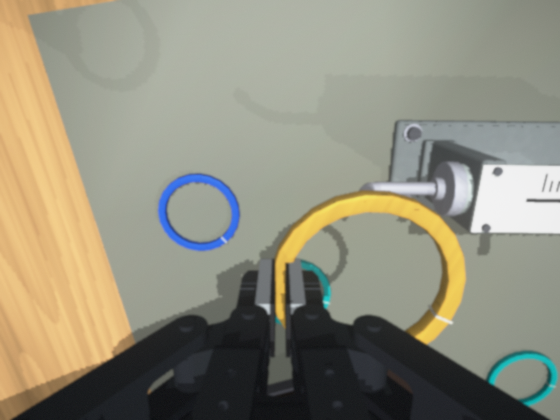

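The ring is still held level. The rod shows level in the image from (365,188) to (440,188), so the tool is aligned with it. The ring's rim hides the hook's tip.

```bash
python3 - <<'E'
from h import *
d=np.load('last_wrist.npz'); f=d['frame']
ux=np.array([.99,-.1412,0]); n=np.array([.1412,.99,0]); h0=np.array([583,153,0])
for u in (395,410,425):
    col=f[176:202,u].astype(int).sum(1); print(u,col)
loc=lambda p:((p-h0)@ux,(p-h0)@n,p[2])
for u,v in((395,188),(410,188),(425,188),(370,188)): print(u,v,np.round(loc(ray(d,u,v,85)),1),'depth',np.round(loc(pt(d,u,v)),1))
for z in(97,110,128): print(z,'hook predicted px',proj(d,[583,153,z]))
# ring, by depth
hsv=cv2.cvtColor(f,cv2.COLOR_RGB2HSV);m=cv2.inRange(hsv,(15,120,90),(34,255,255)); m[:,:270]=0
vs,us=np.nonzero(m); P=np.array([pt(d,u,v) for u,v in zip(us,vs)]); s=(P[:,2]>205)&(P[:,2]<235); P=P[s]
print(len(P),np.linalg.lstsq(np.c_[P[:,:2]-P[:,:2].mean(0),np.ones(len(P))],P[:,2],rcond=None)[0])
Q=[pt(d,u,v) for u,v in((375,202),(452,270),(300,235),(430,225))]; print(np.round(Q,1))
c,_=cv2.findContours(m,cv2.RETR_EXTERNAL,cv2.CHAIN_APPROX_NONE); k=max(c,key=len)
X=np.array([ray(d,*p[0],222)[:2] for p in k if p[0][1]<330],np.float32)
A=np.c_[2*X,np.ones(len(X))]; sol=np.linalg.lstsq(A,(X**2).sum(1),rcond=None)[0]; print('circle',sol[:2],np.sqrt(sol[2]+sol[0]**2+sol[1]**2))
E
```

```text
395 [469 476 482 488 480 465 479 533 592 643 676 697 698 686 666 620 528 417
 348 364 436 509 540 548 545 544]
410 [432 383 337 323 326 353 428 511 578 629 669 690 692 685 669 643 601 537
 465 418 401 370 336 341 396 480]
425 [354 331 324 322 323 352 418 501 569 620 660 679 686 679 669 648 607 537
 436 333 277 273 301 326 338 336]
395 188 [26.6  2.4 85. ] depth [25.1  3.7 89.6]
410 188 [38.4  2.4 85. ] depth [36.7  3.7 89.5]
425 188 [50.1  2.4 85. ] depth [48.   3.8 90.1]
370 188 [ 7.1  2.5 85. ] depth [  2.2   7.8 103.8]
97 hook predicted px [364.12583919 195.56103172]
110 hook predicted px [368.15097285 200.86032478]
128 hook predicted px [374.39882592 209.0859409 ]
6995 [-3.00442130e-03  4.59135989e-03  2.21650286e+02]
[[562.2 192.  222. ]
 [591.7 158.3 223.6]
 [531.2 182.2 221.8]
 [583.1 179.6 223. ]]
circle [556.22936171 156.01458221] 37.66569785322335
```

```bash
python3 -m handwheel '[{"ax":0,"ay":0,"az":0,"x":0.01,"y":0.0005,"z":0,"jaw":0},{"ax":0,"ay":0,"az":0,"x":0.0195,"y":0.001,"z":-0.01,"jaw":0},{"ax":0,"ay":0,"az":0,"x":0.0195,"y":0.001,"z":-0.03,"jaw":0},{"ax":0,"ay":0,"az":0,"x":0.0195,"y":0.001,"z":-0.05,"jaw":0},{"ax":0,"ay":0,"az":0,"x":0.0195,"y":0.001,"z":-0.065,"jaw":0},{"ax":0,"ay":0,"az":0,"x":0.0195,"y":0.001,"z":-0.08,"jaw":0},{"ax":0,"ay":0,"az":0,"x":0.0195,"y":0.001,"z":-0.095,"jaw":0},{"ax":0,"ay":0,"az":0,"x":0.0195,"y":0.001,"z":-0.108,"jaw":0},{"ax":0,"ay":0,"az":0,"x":0.0195,"y":0.001,"z":-0.115,"jaw":0},{"ax":0,"ay":0,"az":0,"x":0.0195,"y":0.001,"z":-0.119,"jaw":0},{"ax":0,"ay":0,"az":0,"x":0.0195,"y":0.001,"z":-0.119,"jaw":0}]' 100; python3 look.py w5.png >/dev/null; python3 - <<'E'
from h import *
b=shot('top')['frame'][50:200,190:300]; w=np.load('last_wrist.npz')['frame']; s=shot('scene')['frame'][185:305,325:445]
o=[cv2.resize(b,(330,450),interpolation=2),cv2.resize(s,(450,450),interpolation=2)]
cv2.imwrite('pics/z5.png',np.hstack(o)[...,::-1])
E
```

```text
clock: 8.55
ee_pos: [539.7, 161.6, 96.0]
tool_rot: [1.314, 1.135, -1.313]
ft_force: [0.4, -0.0, -2.7]
width: 3.8
```

View pics/w5.png

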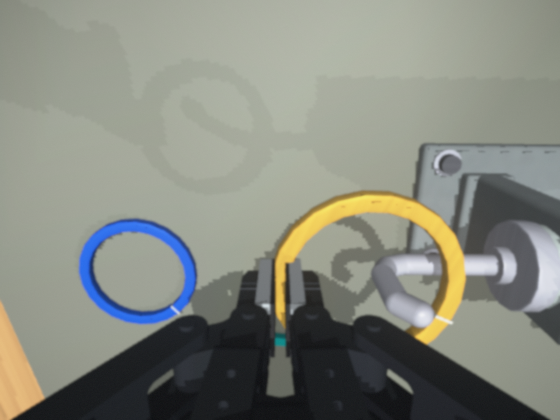

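View pics/z5.png

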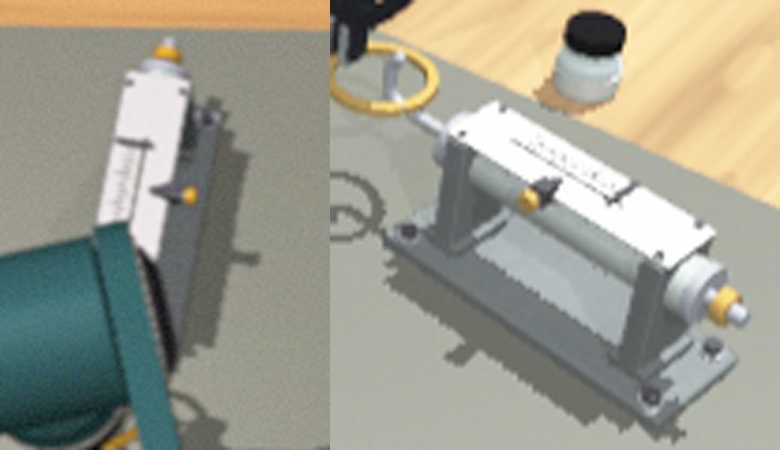

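The ring hangs around the hook: the upright passes up through it, between about (385,270) and (420,315). The tester scale stays visible in the top and scene views. I'll measure the pointer-to-index gap from both.

```bash
cat > gap.py <<'E'
from h import *
import sys
ux=np.array([.99,-.1412,0]); n=np.array([.1412,.99,0]); h0=np.array([583.4,156,0])
loc=lambda p:np.round(((p-h0)@ux,(p-h0)@n),1)
# dark blobs on the scale plate, rectified from the given view: 4 px/mm, plane z=115
def rect(d,z=115):
    xs=np.arange(80,260,.25); ys=np.arange(30,-40,-.25)
    X,Y=np.meshgrid(xs,ys); W=h0+X[...,None]*ux+Y[...,None]*n; W[...,2]=z
    c=W@np.array(d['R']).T+d['t']; p=c@np.array(d['camera_matrix']).T
    return cv2.remap(d['frame'],(p[...,0]/p[...,2]).astype(np.float32),(p[...,1]/p[...,2]).astype(np.float32),cv2.INTER_CUBIC)
if __name__=='__main__':
    o=[rect(shot(k)) for k in('top','scene')]
    cv2.imwrite('pics/'+sys.argv[1],np.vstack(o)[...,::-1])
E
python3 gap.py g1.png
```

```text
(no output)
```

View pics/g1.png

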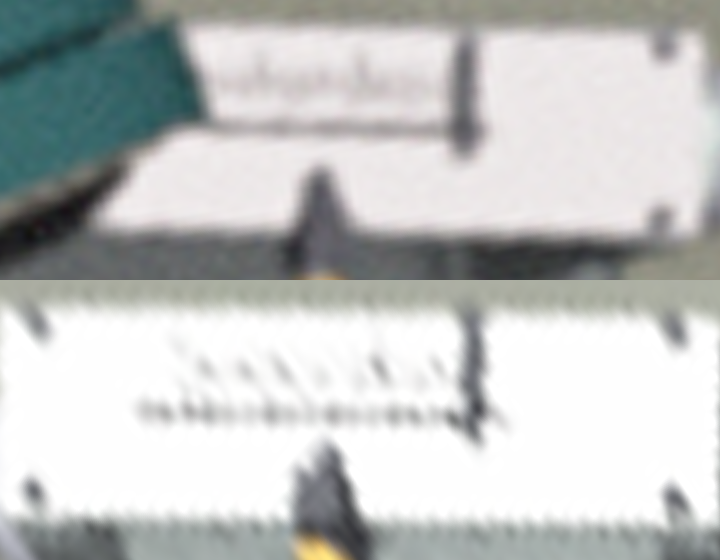

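The pointer needs about 36.5 mm of travel (36 mm from the top view, about 37 mm from the scene view). I'll pull in stages along the rod.

```bash
python3 -m handwheel '[{"ax":0,"ay":0,"az":0,"x":-0.005,"y":0.0007,"z":0,"jaw":0},{"ax":0,"ay":0,"az":0,"x":-0.01,"y":0.0014,"z":0,"jaw":0},{"ax":0,"ay":0,"az":0,"x":-0.014,"y":0.002,"z":0,"jaw":0},{"ax":0,"ay":0,"az":0,"x":-0.017,"y":0.0024,"z":0,"jaw":0},{"ax":0,"ay":0,"az":0,"x":-0.02,"y":0.0028,"z":0,"jaw":0},{"ax":0,"ay":0,"az":0,"x":-0.023,"y":0.0033,"z":0,"jaw":0},{"ax":0,"ay":0,"az":0,"x":-0.026,"y":0.0037,"z":0,"jaw":0},{"ax":0,"ay":0,"az":0,"x":-0.03,"y":0.0043,"z":0,"jaw":0},{"ax":0,"ay":0,"az":0,"x":-0.03,"y":0.0043,"z":0,"jaw":0}]' 110;  python3 -m handwheel '[{"ax":0,"ay":0,"az":0,"x":-0.003,"y":0.0004,"z":0,"jaw":0},{"ax":0,"ay":0,"az":0,"x":-0.006,"y":0.0009,"z":0,"jaw":0},{"ax":0,"ay":0,"az":0,"x":-0.009,"y":0.0013,"z":0,"jaw":0},{"ax":0,"ay":0,"az":0,"x":-0.012,"y":0.0017,"z":0,"jaw":0},{"ax":0,"ay":0,"az":0,"x":-0.015,"y":0.0021,"z":0,"jaw":0},{"ax":0,"ay":0,"az":0,"x":-0.018,"y":0.0026,"z":0,"jaw":0},{"ax":0,"ay":0,"az":0,"x":-0.018,"y":0.0026,"z":0,"jaw":0},{"ax":0,"ay":0,"az":0,"x":-0.018,"y":0.0026,"z":0,"jaw":0}]' 110; cat > g.py <<'E'
from gap import *
# dark column centre of pointer: lateral rows on the scale above the axis line (y>-5), index below
for k in('top','scene'):
    d=shot(k); r=rect(d).astype(int).sum(2); g=cv2.imwrite('pics/r_%s.png'%k,rect(d)[...,::-1])
    for nm,(a,b) in dict(ptr=((40,70),(50,80))[k=='scene'],) .items(): pass
    lo,hi=((45,100),(45,110))[k=='scene']
    prof=r[lo:hi].mean(0); nose=r[((170,200),(165,190))[k=='scene'][0]:((170,200),(165,190))[k=='scene'][1]].mean(0)
    s=slice(250,600); i=250+np.argsort(prof[s])[:12]; j=250+np.argsort(nose[250:450])[:12]
    print(k,'ptr',i.mean()/4,i.std()/4,'nose',j.mean()/4,j.std()/4,'gap',(i.mean()-j.mean())/4)
E
python3 g.py
```

```text
clock: 9.93
ee_pos: [509.9, 166.0, 96.5]
tool_rot: [1.315, 1.134, -1.312]
ft_force: [5.1, -0.5, -2.0]
width: 3.4
clock: 10.92
ee_pos: [492.5, 168.5, 96.8]
tool_rot: [1.316, 1.133, -1.311]
ft_force: [8.4, -1.1, -1.7]
width: 3.2
top ptr 89.375 0.8630131323836657 nose 79.875 0.8630131323836657 gap 9.5
scene ptr 92.125 0.8630131323836657 nose 82.875 0.8630131323836657 gap 9.25
```

```bash
python3 -m handwheel '[{"ax":0,"ay":0,"az":0,"x":-0.003,"y":0.0004,"z":0,"jaw":0},{"ax":0,"ay":0,"az":0,"x":-0.006,"y":0.0009,"z":0,"jaw":0},{"ax":0,"ay":0,"az":0,"x":-0.008,"y":0.0011,"z":0,"jaw":0},{"ax":0,"ay":0,"az":0,"x":-0.0093,"y":0.0013,"z":0,"jaw":0},{"ax":0,"ay":0,"az":0,"x":-0.0093,"y":0.0013,"z":0,"jaw":0},{"ax":0,"ay":0,"az":0,"x":-0.0093,"y":0.0013,"z":0,"jaw":0}]' 110; python3 g.py; python3 - <<'E'
from h import *
w=shot('wrist')
a=np.hstack([cv2.imread('pics/r_top.png'),np.zeros((280,0,3),np.uint8)])
b=cv2.imread('pics/r_scene.png'); st=np.vstack([a,b])[:,:400]
wi=w['frame'][130:410,180:500][...,::-1]
cv2.imwrite('pics/f.png',np.hstack([st,np.vstack([cv2.resize(wi,(400,350)),np.zeros((210,400,3),np.uint8)])]))
hsv=cv2.cvtColor(w['frame'],cv2.COLOR_RGB2HSV);m=cv2.inRange(hsv,(15,120,90),(34,255,255)); m[:,:270]=0
vs,us=np.nonzero(m); P=np.array([pt(w,u,v) for u,v in zip(us,vs)]); s=(P[:,2]>85)&(P[:,2]<125); P=P[s]; mu=P[:,:2].mean(0)
print(len(P),mu,np.linalg.lstsq(np.c_[P[:,:2]-mu,np.ones(len(P))],P[:,2],rcond=None)[0])
E
```

```text
clock: 11.78
ee_pos: [484.1, 169.8, 97.3]
tool_rot: [1.317, 1.131, -1.309]
ft_force: [10.5, -1.0, -1.7]
width: 3.5
top ptr 80.875 0.8630131323836657 nose 79.875 0.8630131323836657 gap 1.0
scene ptr 83.125 0.8630131323836657 nose 83.125 0.8630131323836657 gap 0.0
6268 [524.98929649 181.91901857] [-2.88447586e-02 -3.46773623e-03  1.03836873e+02]
```

View pics/f.png

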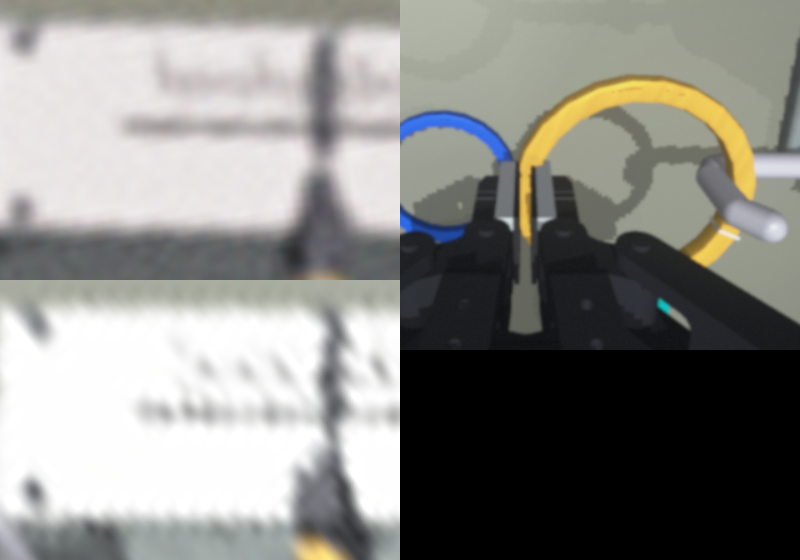

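The pointer now stands opposite the nose in both views: x≈322 against 320 in the top one, 333 against 325–332 in the scene one. The ring bears on the hook and is held clear of it. I'll hold for a second to check for creep.

```bash
python3 -m handwheel '[{"ax":0,"ay":0,"az":0,"x":0,"y":0,"z":0,"jaw":0},{"ax":0,"ay":0,"az":0,"x":0,"y":0,"z":0,"jaw":0},{"ax":0,"ay":0,"az":0,"x":0,"y":0,"z":0,"jaw":0},{"ax":0,"ay":0,"az":0,"x":0,"y":0,"z":0,"jaw":0},{"ax":0,"ay":0,"az":0,"x":0,"y":0,"z":0,"jaw":0},{"ax":0,"ay":0,"az":0,"x":0,"y":0,"z":0,"jaw":0},{"ax":0,"ay":0,"az":0,"x":0,"y":0,"z":0,"jaw":0},{"ax":0,"ay":0,"az":0,"x":0,"y":0,"z":0,"jaw":0}]' 110; python3 g.py
```

```text
clock: 12.92
ee_pos: [484.9, 169.7, 97.6]
tool_rot: [1.318, 1.13, -1.307]
ft_force: [9.6, -0.6, -3.0]
width: 3.3
top ptr 81.875 0.8630131323836657 nose 79.625 0.8630131323836657 gap 2.25
scene ptr 84.625 0.8630131323836657 nose 83.125 0.8630131323836657 gap 1.5
```

Each new call re-bases on the measured pose, so the gap eased by about 1 mm. I'll nudge it, check, and hand in from there.

```bash
python3 -m handwheel '[{"ax":0,"ay":0,"az":0,"x":-0.001,"y":0.0001,"z":0,"jaw":0},{"ax":0,"ay":0,"az":0,"x":-0.0025,"y":0.0004,"z":0,"jaw":0},{"ax":0,"ay":0,"az":0,"x":-0.0025,"y":0.0004,"z":0,"jaw":0},{"ax":0,"ay":0,"az":0,"x":-0.0025,"y":0.0004,"z":0,"jaw":0},{"ax":0,"ay":0,"az":0,"x":-0.0025,"y":0.0004,"z":0,"jaw":0},{"ax":0,"ay":0,"az":0,"x":-0.0025,"y":0.0004,"z":0,"jaw":0},{"ax":0,"ay":0,"az":0,"x":-0.0025,"y":0.0004,"z":0,"jaw":0},{"ax":0,"ay":0,"az":0,"x":-0.0025,"y":0.0004,"z":0,"jaw":0}]' 110; python3 g.py; python3 g.py; python3 -c "
from station import arm;print(arm.observe()['ee_pos'],arm.observe()['width'])"
```

```text
clock: 14.02
ee_pos: [483.3, 170.1, 97.9]
tool_rot: [1.319, 1.128, -1.306]
ft_force: [10.3, -2.0, -3.4]
width: 3.6
top ptr 79.875 0.8630131323836657 nose 79.875 0.8630131323836657 gap 0.0
scene ptr 82.375 0.8630131323836657 nose 82.875 0.8630131323836657 gap -0.5
top ptr 79.875 0.8630131323836657 nose 79.875 0.8630131323836657 gap 0.0
scene ptr 82.375 0.8630131323836657 nose 82.875 0.8630131323836657 gap -0.5
[483.3035132  170.04805088  97.9502654 ] 3.4101322592374093
```

```bash
python3 -c "
from station import arm;print(arm.sign_off())"
```

```text
the job is handed in; nothing more can be done
None
```

The larger ring is held on the tester's hook under load, with the pointer opposite the index clip, and I handed the job in like that at about 14 s. I gripped its wall, lifted it off the board, hung it over the hook and drew the hook out along the rod by about 37 mm.

- **Pointer and index:** the last readings put the pointer 0.0 mm (top view) and −0.5 mm (scene view) from the index. A repeat look gave the same values.
- **Load:** the wrist read about 10.3 N along the pull, against about 11 N expected from the spring.
- **Robot and hook:** the last wrist picture, taken before the final 2.5 mm nudge, showed the fingers well clear of the hook.
- **Smaller ring, jar and pliers:** the arm never went near them. I did not measure their positions again at the end.

Three things did not go cleanly:

- **First grip:** it closed on top of the wall and I redid it deeper. The ring did not shift.
- **Finger opening:** it read 3.2–4.8 mm on the 8 mm wall. I take this to mean the tapered fingertips hold it. The pictures showed the ring firmly held and nearly level, tilted about 1.7°.
- **Creep:** during one hold the pointer eased back 1 to 1.5 mm. I corrected that just before the last check.

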